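Push the effects pedal through the gap to the power rail

ROBOT

A 6-joint arm with a two-finger parallel gripper is mounted at the origin on the work surface. World frame = base frame: x ahead of the robot, y to its left, z up, the work surface at z = 0. Lengths are in m, angles in rad, forces in N, time in s.
With the tool pointing down it reaches from about 0.225 to 0.875 m from the base axis. Payload 3.4 kg.
Tool frame: the origin (TCP) lies at the very end of the fingers, on their centre line; the grasp point (between the pads) lies 19 mm behind it; z points along the fingers, y is the line along which they close (so a half turn about z gives the same grasp; the last joint's range is limited). The gripper opens to 85 mm and grips with 20 to 120 N. Pads are 22 mm wide; open, the fingers measure 114 mm over their backs; the gripper's body (76 mm by 85 mm) begins 54 mm behind the grasp point. The pads swing forward as they close: fully open they stand 13 mm farther back than shut.
Start: joints at [-1.251, 0.276, 1.505, -0, 1.361, -0.121], TCP at [0.245, -0.52, 0.231] pointing down, gripper open.
Joint ranges: [-2.89, 2.89], [-0.75, 2.08], [0.22, 2.7], [-1.18, 4.32], [0.11, 2.71], [-2.7, 2.7]. Speed limits (rad/s): [2.57, 2.57, 3.14, 3.14, 3.14, 3.14].

INTERFACE

Orientations are given as a unit quaternion [w, x, y, z].
In Python, from rig import get_state, optics, sign_off gives the robot as it stands.
- The arm moves only by the tool send_rows, never from a script. Its argument "increments" is a list of rows, each an object with "gripper": the gripper's target within -1 to 1 (shut at 1, half-way at 0, fully open at -1); "linear": the shift along the world's x, y, z in m, a list of three; "delta_rot": the turn, a rotation vector about the world's x, y, z in rad, a list of three. In form: [{"gripper": gripper, "linear": [dx, dy, dz], "delta_rot": [rx, ry, rz]}, ...]. A call has 1 to 8 rows; each row is the pose to reach, as a shift and turn from the pose commanded when the call began; what a row does not reach only later rows make up. A row lasts 1/10 s, in which the tool goes at most 50 mm and 8.59 degrees, less where a joint would pass 70% of its speed; a pose out of reach is approached as far as the arm can. A call with a gripper value outside its range is refused whole. The fingers move at their own pace and stop on an object; "newtons" is the grip in N (left out, the last holds). Time passes only in rows, so rows that repeat a pose let the fingers close. It gives the time, the measured TCP pose, the force, the opening and the grip force at its end, in the units of the state.
- get_state(): the state, without advancing time (a new reading comes with each control period).
- optics.get_image(name): name is "scene" or "top" or "wrist"; returns a dict with "pixels" (480x640x3 uint8, blue, green, red), "K" (3x3 intrinsics, pixels), "rvec" (rotation vector, rad) and "tvec" (3), from world to camera coordinates, as OpenCV has them; the wrist camera has in their place "T_tool_cam" (4x4, takes a point from camera to tool coordinates, whose origin is the TCP and whose axes are the flange's). Camera axes: x right, y down, z forward; pixel columns grow to the right and rows downward; lengths in m; the calibration is good to about 2 mm. A picture is of the moment at which its call begins: read the wrist's pose just before it. There is no depth.
- sign_off(): hands the job in; it is judged then, once.
The state is a dict: "clock": time; "qpos": joint angles; "qd": joint speeds; "effort": joint torques, N m; "position": TCP position; "ee_rot": TCP orientation; "contact_force": force on the tool from outside, world axes, zero at the start; "moment": the same for the moment, N m; "width": finger opening in m; "gripper_force": force on a finger pad.
Only numpy, scipy, OpenCV 4.12 (cv2) and the standard library are available. Lean on these libraries where they do the work, as an engineer would, in place of code of your own. Each camera call takes 0.05 s, during which the arm holds its last target. There are 200 camera calls.

TASK

Push the loose orange effects pedal across the cream pedalboard, nose (knob end) first and straight through the gap between the two fixed teal switch boxes, until its nose rests against the black power rail behind them and it sits square to the rail. Only push it with the fingers: it stays flat on the board and is never lifted. Leave the brass slide, red tin, pocket synth and little amp where they are, and finish with the gripper clear of everything.

Things in the scene. Friction and masses are not known exactly. Their poses are not given: they have to be found in the camera images.
- deck: Fixed cream pedalboard lying on the black table, 330 x 400 x 12 mm (its own x from -170 to +160, y from -200 to +200); origin under the middle of the gap, on the table; its x axis runs level through the gap from the open front part (robot's side) to the power rail, y to the left, z up. Top face 12 mm above the origin.
- gap (a point): Middle of the gap, on the board's top face; axes as the board's. Between two fixed teal switch boxes, each 40 mm long (x from -20 to +20), 100 mm wide (y from 30 to 130, and -130 to -30) and 45 mm high above the board (buttons to 54 mm). So the gap is 60 mm wide and 40 mm long, edges rounded 3 mm; the pedal has 3 mm to spare each side.
- rail (a point): Point on the board's top face at the foot of the power rail's front face, straight behind the gap (112 mm along x from gap); axes as the board's. The fixed black rail is 30 mm high, 30 mm thick and 360 mm wide, along the board's y.
- pedal_center (a point): Centre of the loose orange pedal's housing, 19 mm above its underside. Housing 84 mm long (own x, heel to nose) x 54 mm wide x 38 mm high, edges rounded 4 mm, upright sides, 0.2 to 0.42 kg. On top two black knobs (to 50 mm) near the nose, a steel footswitch (to 48 mm) near the heel. Starts on the board's front part, nose within 0.35 rad of the board's x. At the rail its heel is 8 mm beyond the boxes.
- pedal_nose (a point): Middle of the pedal's nose face, 42 mm along its x from the centre, 19 mm above its underside.
- pedal_heel (a point): Middle of the pedal's heel face, 42 mm back along its x from the centre, 19 mm above its underside.
- slide: Bystander: loose upright brass tube, 25 mm across, 60 mm high, on the board behind one of the boxes; origin at its underside.
- tin: Bystander: loose round red tin, 44 mm across, 34 mm high, on the board behind the other box; origin at its underside.
- synth: Bystander: loose flat grey pocket synth, 105 x 60 x 12 mm, on the table left of the board; origin at its underside.
- amp: Bystander: loose dark grey battery amp with a pink band, 60 x 95 x 100 mm (knobs to 108), on the table right of the board; origin at its underside.
Mind the look-alikes: they are no part of the job. Leave any green or purple look-alike of the part that bears pedal_center alone.

How it is judged:
By the outcome, as a careful person would: the job done as asked, in the order asked, and still so for the second after the job is handed in, with the robot touching nothing.
It also fails if it takes over 72 s, if anything falls off the work surface, if the arm or the gripper's body presses on something with over 40 N, if the wrist force passes 120 N, or if a joint passes its speed limit or range.

## Working session

There is one attempt and no reset: what is moved stays moved. The work goes in short steps, Python scripts to look and compute and a tool call to move; the robot and the scene stay as the last step left them, time stands still between calls to the robot, and variables do not carry over. Pictures are saved under pics/ and viewed, at most 10 in all, crops included, and the job is handed in when it is done.

Besides the shell and the picture viewer there is one more tool, called after "Call:" as name(argument=value, ...), one argument or row to a line, values as JSON. send_rows: Moves the arm, as the interface text tells. Its arguments: {"type":"object","properties":{"increments":{"type":"array"},"newtons":{"type":"number"}},"required":["increments"]}

```bash
mkdir -p pics; ls
python3 - <<'E'
from rig import get_state, optics
import cv2
print({k:v for k,v in get_state().items()})
for n in ("scene","top"):
    d=optics.get_image(n); cv2.imwrite(f"pics/{n}0.png",d["pixels"]); print(n,d["K"],d["rvec"],d["tvec"])
E
```

```text
pics
{'clock': 0.0, 'qpos': array([-1.25100317e+00,  2.76577725e-01,  1.50614554e+00,  7.31916599e-06,
        1.36069763e+00, -1.20983174e-01]), 'qd': array([-4.89542999e-05,  3.53695604e-04,  1.05708957e-04, -1.22276217e-03,
        2.67738302e-04,  9.33708580e-04]), 'effort': array([ 2.14439247e-04, -4.16774261e+01, -2.45807827e+01, -3.06604834e-04,
        1.11943006e-02, -4.72912717e-06]), 'position': array([ 0.24515567, -0.51952691,  0.23044462]), 'ee_rot': array([-9.09961567e-04,  9.75812427e-01,  2.18607576e-01, -8.71576780e-05]), 'contact_force': array([0.1961576 , 0.28470908, 0.08120633]), 'moment': array([-0.02193999, -0.05060172, -0.02220964]), 'gripper_force': 0.0, 'width': 0.0849538840511276}
scene [[434.42065654   0.         318.25897138]
 [  0.         434.42065654 245.30709123]
 [  0.           0.           1.        ]] [ 1.38723602  1.92886486 -1.00528473] [ 0.15663098 -0.23892234  1.30588183]
top [[453.22346925   0.         325.04397591]
 [  0.         453.22346925 244.18531509]
 [  0.           0.           1.        ]] [ 2.17706703 -2.17846517  0.16067588] [-0.02191928  0.5024778   0.99016338]
```

View pics/scene0.png

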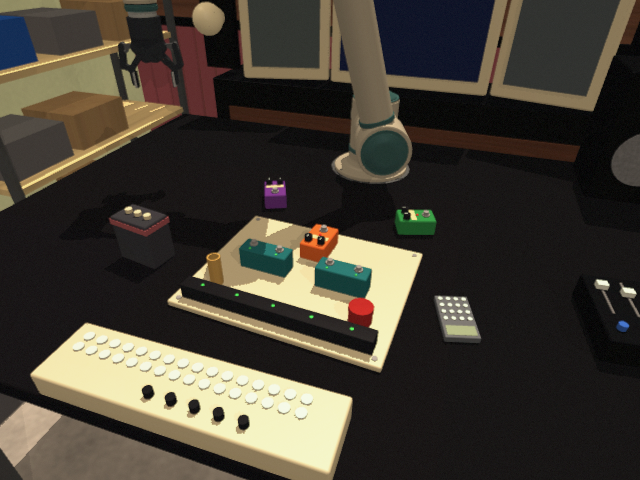

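View pics/top0.png

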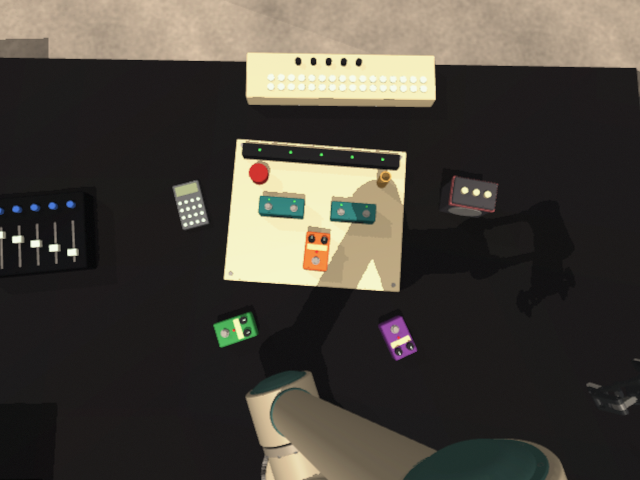

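```bash
cat > vis.py <<'E'
import numpy as np, cv2, itertools
from scipy.optimize import minimize
from scipy.spatial.transform import Rotation as R
from rig import get_state, optics
S=8
DIRS=np.array([d for d in itertools.product((-1,0,1),repeat=3) if any(d)],float); DIRS/=np.linalg.norm(DIRS,axis=1)[:,None]
def box(x0,x1,y0,y1,z0,z1,r):
    c=np.array(list(itertools.product((x0+r,x1-r),(y0+r,y1-r),(z0+r,z1-r))))
    return (c[:,None]+r*DIRS).reshape(-1,3)
PEDAL=[box(-.042,.042,-.027,.027,.012,.050,.004)]
BOXES=[box(-.02,.02,.03,.13,.012,.057,.003),box(-.02,.02,-.13,-.03,.012,.057,.003)]
def view(name):
    if name=="wrist":
        s=get_state(); d=optics.get_image(name); T=np.eye(4)
        q=s["ee_rot"]; T[:3,:3]=R.from_quat([q[1],q[2],q[3],q[0]]).as_matrix(); T[:3,3]=s["position"]
        M=np.linalg.inv(T@d["T_tool_cam"]); rv=cv2.Rodrigues(M[:3,:3])[0]; tv=M[:3,3]
    else:
        d=optics.get_image(name); rv,tv=d["rvec"],d["tvec"]
    return dict(im=d["pixels"],K=d["K"],rv=np.array(rv,float),tv=np.array(tv,float))
def blobs(v,h0,h1,s0=120,v0=30,amin=150):
    hsv=cv2.cvtColor(v["im"],cv2.COLOR_BGR2HSV)
    m=cv2.inRange(hsv,(h0,s0,v0),(h1,255,255))
    m=cv2.morphologyEx(m,cv2.MORPH_CLOSE,np.ones((3,3)))
    n,l,st,c=cv2.connectedComponentsWithStats(m)
    return [(st[i,4],c[i],(l==i).astype(np.uint8)) for i in range(1,n) if st[i,4]>=amin]
def hullmask(m):
    big=cv2.resize(m,None,fx=S,fy=S,interpolation=cv2.INTER_NEAREST)
    p=cv2.findContours(big,cv2.RETR_EXTERNAL,cv2.CHAIN_APPROX_NONE)[0]
    o=np.zeros_like(big); cv2.fillPoly(o,[cv2.convexHull(np.vstack(p))],1); return o
def render(v,shapes,p,shape):
    o=np.zeros(shape,np.uint8); c,s=np.cos(p[2]),np.sin(p[2])
    for P in shapes:
        W=P@np.array([[c,s,0],[-s,c,0],[0,0,1]])+[p[0],p[1],0]
        u=cv2.projectPoints(W,v["rv"],v["tv"],v["K"],None)[0].reshape(-1,2)
        u=np.clip(((u+.5)*S),-9000,9000).astype(np.int32)
        cv2.fillPoly(o,[cv2.convexHull(u)],1)
    return o
def fit(vm,shapes,p0):
    f=lambda p:sum(int(cv2.countNonZero(render(v,shapes,p,m.shape)^m)) for v,m in vm)/S**2
    best=None
    for st in (.01,.003):
        sim=np.array([p0]*4,float); sim[1,0]+=st; sim[2,1]+=st; sim[3,2]+=st*10
        r=minimize(f,p0,method="Nelder-Mead",options=dict(initial_simplex=sim,xatol=2e-5,fatol=.05)); p0=r.x
    return r.x,r.fun
def back(v,uv,z):
    n=np.append(cv2.undistortPoints(np.array([[uv]],float),v["K"],None).ravel(),1)
    Rm=cv2.Rodrigues(v["rv"])[0]; o=-Rm.T@v["tv"].ravel(); d=Rm.T@n
    return o+d*(z-o[2])/d[2]
def rel(pd,bx):
    c,s=np.cos(bx[2]),np.sin(bx[2]); d=pd[:2]-bx[:2]
    return np.round([1e3*(c*d[0]+s*d[1]),1e3*(-s*d[0]+c*d[1]),pd[2]-bx[2]],4)
E
python3 - <<'E'
from vis import *
for n in ("top","scene"):
    v=view(n)
    o=blobs(v,3,15,150,60); t=blobs(v,80,100,90,20)
    print(n,"orange",[(a,c.round(1)) for a,c,_ in o],"teal",[(a,c.round(1)) for a,c,_ in t])
    for uv in ((237,140),(406,152),(400,291),(224,280)): 
        if n=="top": print(back(v,uv,.012).round(4))
E
```

```text
top orange [(np.int32(646), array([316.1, 252.1]))] teal [(np.int32(741), array([280.9, 206.6])), (np.int32(730), array([352.6, 211.9])), (np.int32(1882), array([460.2, 457.9])), (np.int32(327), array([537.4, 462.1]))]
[0.7489 0.1822 0.012 ]
[ 0.7233 -0.2142  0.012 ]
[ 0.3976 -0.193   0.012 ]
[0.423  0.2049 0.012 ]
scene orange [(np.int32(289), array([183.9,   7.5])), (np.int32(341), array([631.7,  24.2])), (np.int32(883), array([318.7, 243.4]))] teal [(np.int32(680), array([382.3, 156.8])), (np.int32(1308), array([265.9, 257.9])), (np.int32(1485), array([342.2, 277.7]))]
```

```bash
cat >> vis.py <<'E'
NEAR={"top":((280.9,206.6),(352.6,211.9)),"scene":((265.9,257.9),(342.2,277.7))}
def pick(bs,uv): return min(bs,key=lambda b:np.hypot(*(b[1]-uv)))[2]
def fitboxes(names=("top","scene")):
    vm=[]
    for n in names:
        v=view(n); t=blobs(v,80,100,90,20); vm.append((v,hullmask(pick(t,NEAR[n][0]))|hullmask(pick(t,NEAR[n][1]))))
    return fit(vm,BOXES,[.578,-.005,-.06])
def fitpedal(p0,names=("top","scene")):
    vm=[]
    for n in names:
        v=view(n); o=blobs(v,3,15,150,60)
        uv=cv2.projectPoints(np.array([[p0[0],p0[1],.04]]),v["rv"],v["tv"],v["K"],None)[0].ravel()
        vm.append((v,hullmask(pick(o,uv))))
    return fit(vm,PEDAL,p0)
E
python3 - <<'E'
from vis import *
for n in (("top",),("scene",),("top","scene")):
    b,fb=fitboxes(n); p,fp=fitpedal([.48,-.005,0.],n)
    print(n,b.round(4),round(fb,1),p.round(4),round(fp,1),rel(p,b))
v=view("top")
for nm,h in (("red",((170,180,150))),):
    pass
cv2.imwrite("pics/crop.png",cv2.resize(v["im"][130:300,215:415],None,fx=4,fy=3.5,interpolation=cv2.INTER_CUBIC)[:600,:800])
E
```

```text
('top',) [ 0.5801 -0.0039 -0.0694] 100.2 [ 0.4869 -0.0023 -0.1008] 17.7 [-9.30943e+01 -4.87060e+00 -3.14000e-02]
('scene',) [ 0.5785 -0.0063 -0.0652] 115.4 [ 0.4814 -0.005  -0.0915] 63.4 [-9.70024e+01 -5.04980e+00 -2.63000e-02]
('top', 'scene') [ 0.5795 -0.0052 -0.0719] 249.9 [ 0.4867 -0.0029 -0.099 ] 129.9 [-9.27386e+01 -4.41060e+00 -2.71000e-02]
```

View pics/crop.png

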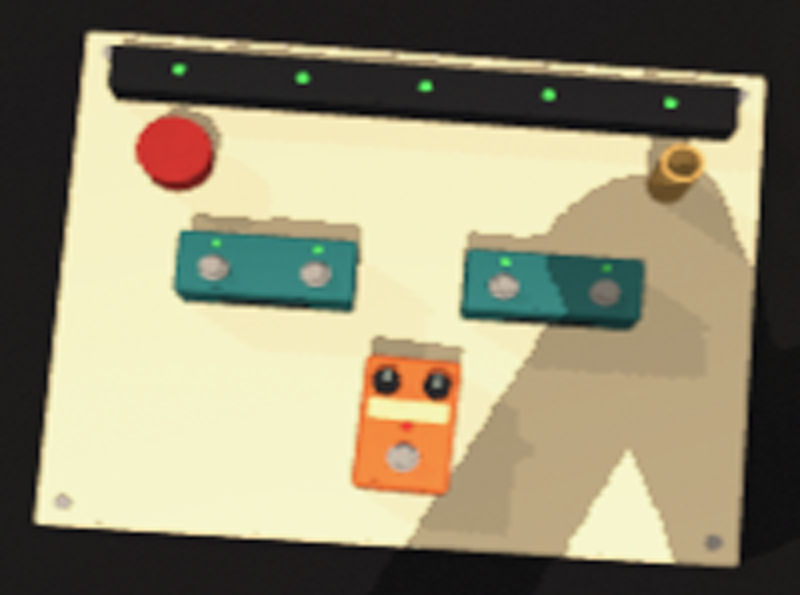

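Run:
```python
from vis import *
b0=[.5801,-.0039,-.0694]; p0=[.4869,-.0023,-.1008]
o=[]
for n in ("top","scene"):
    v=view(n)
    for s0,v0 in ((90,20),(90,10),(60,10)):
        t=blobs(v,75,105,s0,v0); m=hullmask(pick(t,NEAR[n][0]))|hullmask(pick(t,NEAR[n][1]))
        r=fit([(v,m)],BOXES,b0); print(n,s0,v0,r[0].round(4),round(r[1],1),m.sum()/64)
    m2=hullmask(pick(blobs(v,0,18,130,40),(316,252) if n=="top" else (318.7,243.4)))
    r2=fit([(v,m2)],PEDAL,p0); print("pedal",r2[0].round(4),r2[1],m2.sum()/64)
    im=cv2.resize(v["im"],None,fx=S,fy=S,interpolation=cv2.INTER_CUBIC)
    for sh,p,mm in ((BOXES,r[0],m),(PEDAL,r2[0],m2)):
        for msk,c in ((render(v,sh,p,mm.shape),(0,0,255)),(mm,(255,255,0))):
            cv2.drawContours(im,cv2.findContours(msk,cv2.RETR_EXTERNAL,cv2.CHAIN_APPROX_NONE)[0],-1,c,3)
    cx,cy=(316,228) if n=="top" else (306,258)
    o.append(cv2.resize(im[(cy-50)*S:(cy+50)*S,(cx-67)*S:(cx+67)*S],(400,300)) if 0 else cv2.resize(im[(cy-48)*S:(cy+48)*S,(cx-70)*S:(cx+70)*S],(438,300)))
cv2.imwrite("pics/fit.png",np.vstack(o))
```

```text
top 90 20 [ 0.5801 -0.0039 -0.069 ] 99.4 1794.0625
top 90 10 [ 0.5801 -0.0039 -0.069 ] 99.4 1794.0625
top 60 10 [ 0.5804 -0.004  -0.0714] 69.2 1824.9375
pedal [ 0.4869 -0.0026 -0.0873] 31.234375 973.5625
scene 90 20 [ 0.5785 -0.0062 -0.0687] 101.9 3134.3125
scene 90 10 [ 0.5785 -0.0062 -0.0687] 101.9 3134.3125
scene 60 10 [ 0.5782 -0.0063 -0.0693] 93.0 3143.1875
pedal [ 0.4811 -0.0047 -0.1187] 73.921875 1138.375
```

View pics/fit.png

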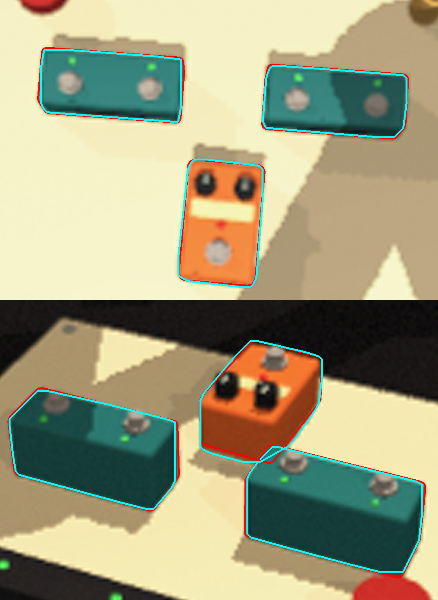

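Call:
send_rows(
  increments=[
    {"gripper": 1, "linear": [0.13, 0.215, 0], "delta_rot": [0, 0, -0.51]},
    {"gripper": 1, "linear": [0.13, 0.215, 0], "delta_rot": [0, 0, -0.51]},
    {"gripper": 1, "linear": [0.13, 0.215, 0], "delta_rot": [0, 0, -0.51]},
    {"gripper": 1, "linear": [0.24, 0.43, 0], "delta_rot": [0, 0, -0.51]},
    {"gripper": 1, "linear": [0.24, 0.43, 0], "delta_rot": [0, 0, -0.51]},
    {"gripper": 1, "linear": [0.24, 0.43, 0], "delta_rot": [0, 0, -0.51]},
    {"gripper": 1, "linear": [0.24, 0.43, 0], "delta_rot": [0, 0, -0.51]},
    {"gripper": 1, "linear": [0.24, 0.43, 0], "delta_rot": [0, 0, -0.51]},
  ],
  newtons=20,
)

```text
clock: 1.55
position: [0.4398, -0.174, 0.2317]
ee_rot: [0.0, 0.999, -0.035, 0.0]
contact_force: [0.8, -1.3, -0.4]
width: 0.0001
gripper_force: 0.0
```

Call:
send_rows(
  increments=[
    {"gripper": 1, "linear": [0.04, 0.075, 0], "delta_rot": [0, 0, 0]},
    {"gripper": 1, "linear": [0.04, 0.075, 0], "delta_rot": [0, 0, 0]},
    {"gripper": 1, "linear": [0.04, 0.075, -0.05], "delta_rot": [0, 0, 0]},
    {"gripper": 1, "linear": [0.04, 0.075, -0.1], "delta_rot": [0, 0, 0]},
    {"gripper": 1, "linear": [0.04, 0.075, -0.1], "delta_rot": [0, 0, 0]},
    {"gripper": 1, "linear": [0.04, 0.075, -0.1], "delta_rot": [0, 0, 0]},
  ],
)

```text
clock: 2.15
position: [0.4792, -0.1008, 0.1317]
ee_rot: [-0.0, 0.999, -0.035, -0.001]
contact_force: [1.3, 1.1, 0.6]
width: 0.0001
gripper_force: 0.0
```

Run:
```python
from vis import *
s=get_state(); print(s["position"].round(4),s["ee_rot"].round(4),s["contact_force"].round(2),s["qpos"].round(2))
v=view("wrist"); cv2.imwrite("pics/w1.png",v["im"])
```

```text
[ 0.4792 -0.1008  0.1317] [-1.000e-04  9.994e-01 -3.460e-02 -5.000e-04] [1.34 1.11 0.61] [-0.35  0.23  1.84 -0.    1.08  1.29]
```

View pics/w1.png

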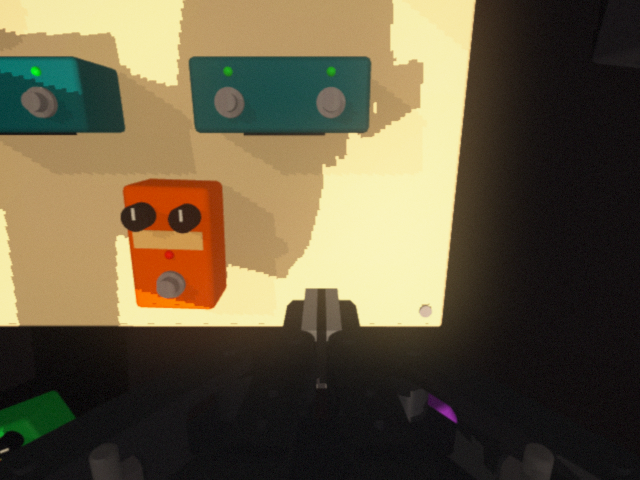

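```bash
cat >> vis.py <<'E'
def wristfit(b0,p0,out=None,dot=()):
    v=view("wrist"); M=[]
    def uv(p,l): 
        c,s=np.cos(p[2]),np.sin(p[2]); q=np.array([[p[0]-s*l,p[1]+c*l,.05]])
        return cv2.projectPoints(q,v["rv"],v["tv"],v["K"],None)[0].ravel()
    t=blobs(v,75,105,60,10,400); mb=0
    for l in (.08,-.08): mb=mb|hullmask(pick(t,np.clip(uv(b0,l),0,(639,479))))
    mp=hullmask(pick(blobs(v,0,18,130,40,400),uv(p0,0)))
    b=fit([(v,mb)],BOXES,b0); p=fit([(v,mp)],PEDAL,p0)
    if out:
        im=v["im"].copy()
        for sh,q,mm in ((BOXES,b[0],mb),(PEDAL,p[0],mp)):
            for k,c in ((render(v,sh,q,mm.shape),(0,0,255)),(mm,(255,255,0))):
                k=cv2.resize(k,(640,480),interpolation=cv2.INTER_AREA)
                cv2.drawContours(im,cv2.findContours(k,cv2.RETR_EXTERNAL,cv2.CHAIN_APPROX_NONE)[0],-1,c,1)
        for q in dot: cv2.circle(im,tuple(cv2.projectPoints(np.array([q],float),v["rv"],v["tv"],v["K"],None)[0].ravel().astype(int).tolist()),3,(255,0,255),-1)
        cv2.imwrite(out,im)
    return b,p
E
python3 - <<'E'
from vis import *
s=get_state()
b,p=wristfit([.5803,-.004,-.07],[.4869,-.0026,-.095],"pics/w2.png",[s["position"]])
print(b[0].round(4),b[1],p[0].round(4),p[1],rel(p[0],b[0]))
E
```

```text
[ 0.5764 -0.0031 -0.0707] 754.515625 [ 0.4836 -0.0017 -0.0934] 492.515625 [-9.26244e+01 -5.10910e+00 -2.27000e-02]
```

View pics/w2.png

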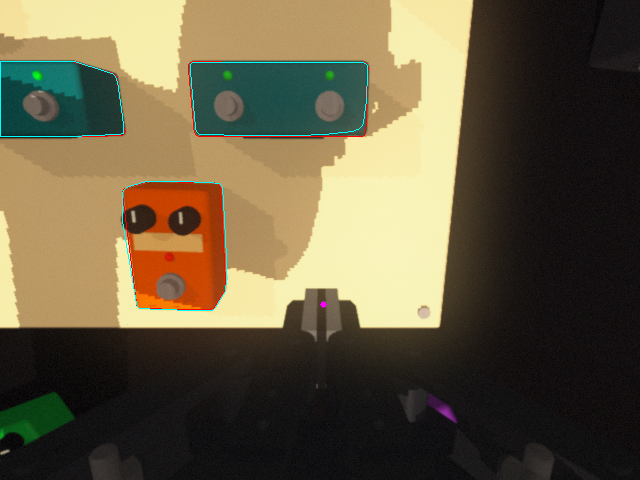

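Call:
send_rows(
  increments=[
    {"gripper": 1, "linear": [0.002, 0.02, -0.05], "delta_rot": [0, 0, 0]},
    {"gripper": 1, "linear": [0.002, 0.035, -0.09], "delta_rot": [0, 0, 0]},
    {"gripper": 1, "linear": [0.002, 0.043, -0.109], "delta_rot": [0, 0, 0]},
    {"gripper": 1, "linear": [0.002, 0.043, -0.109], "delta_rot": [0, 0, 0]},
    {"gripper": 1, "linear": [0.002, 0.043, -0.109], "delta_rot": [0, 0, 0]},
  ],
)

```text
clock: 2.75
position: [0.4835, -0.0588, 0.0243]
ee_rot: [0.001, 0.999, -0.035, 0.002]
contact_force: [0.2, -0.4, 0.0]
width: -0.0002
gripper_force: 0.0
```

Run:
```python
from vis import *
s=get_state(); print(s["position"].round(4),s["contact_force"].round(2))
b,p=wristfit([.578,-.004,-.07],[.4849,-.002,-.095],"pics/w3.png",[s["position"]])
print(b[0].round(4),b[1],p[0].round(4),p[1],rel(p[0],b[0]), "tool",rel(np.append(s["position"][:2],0),b[0]))
```

```text
[ 0.4835 -0.0588  0.0243] [ 0.17 -0.36  0.02]
[ 0.5768 -0.0036 -0.0683] 481.15625 [ 0.4838 -0.0017 -0.1066] 7878.734375 [-9.29331e+01 -4.47250e+00 -3.82000e-02] tool [-8.93288e+01 -6.14223e+01  6.83000e-02]
```

View pics/w3.png

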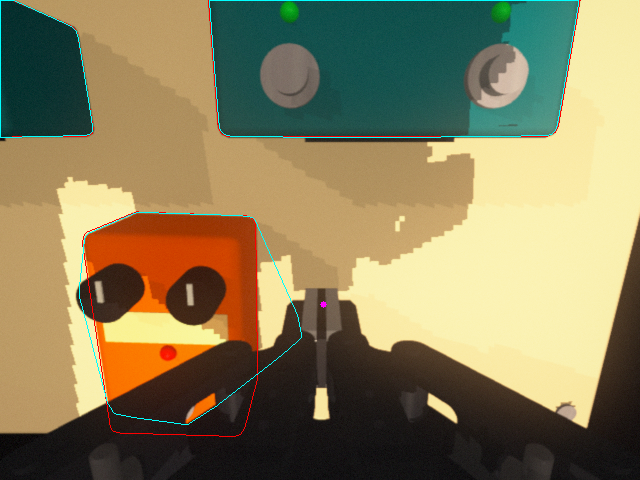

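Call:
send_rows(
  increments=[
    {"gripper": 1, "linear": [-0.001, 0.004, 0], "delta_rot": [0, 0, 0]},
    {"gripper": 1, "linear": [-0.001, 0.008, 0], "delta_rot": [0, 0, 0]},
    {"gripper": 1, "linear": [-0.001, 0.012, 0], "delta_rot": [0, 0, 0]},
    {"gripper": 1, "linear": [-0.001, 0.015, 0], "delta_rot": [0, 0, 0]},
    {"gripper": 1, "linear": [-0.001, 0.017, 0], "delta_rot": [0, 0, 0]},
    {"gripper": 1, "linear": [-0.001, 0.019, 0], "delta_rot": [0, 0, 0]},
    {"gripper": 1, "linear": [-0.001, 0.019, 0], "delta_rot": [0, 0, 0]},
  ],
)

```text
clock: 3.5
position: [0.4811, -0.0393, 0.0228]
ee_rot: [0.001, 0.999, -0.034, 0.001]
contact_force: [0.7, -5.0, 3.2]
width: -0.0001
gripper_force: 2.1
```

Run:
```python
from vis import *
s=get_state(); print(s["position"].round(4),s["contact_force"].round(2))
b,fb=fitboxes(("top",)); p,fp=fitpedal([.4869,-.0026,-.09],("top",)); print(b.round(4),fb,p.round(4),fp,rel(p,b))
v=view("wrist"); cv2.imwrite("pics/w4.png",np.hstack([v["im"][150:400,60:440],view("top")["im"][150:400,200:420]]))
```

```text
[ 0.4811 -0.0393  0.0228] [ 0.66 -5.04  3.19]
[ 0.5812 -0.0045 -0.0593] 985.140625 [ 0.4736 -0.0014  0.0112] 702.828125 [-1.075538e+02 -3.298500e+00  7.050000e-02]
```

View pics/w4.png

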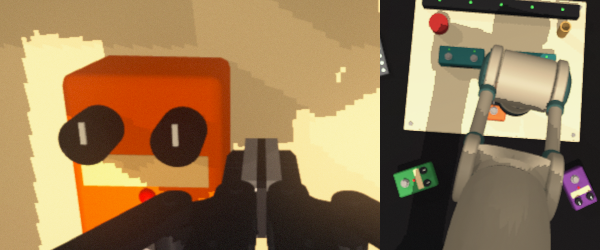

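Call:
send_rows(
  increments=[
    {"gripper": 1, "linear": [0, -0.02, 0], "delta_rot": [0, 0, 0]},
    {"gripper": 1, "linear": [0, -0.05, 0.05], "delta_rot": [0, 0, 0]},
    {"gripper": 1, "linear": [0, -0.06, 0.1], "delta_rot": [0, 0, 0]},
    {"gripper": 1, "linear": [0, -0.06, 0.11], "delta_rot": [0, 0, 0]},
    {"gripper": 1, "linear": [0, -0.06, 0.11], "delta_rot": [0, 0, 0]},
    {"gripper": 1, "linear": [0, -0.06, 0.11], "delta_rot": [0, 0, 0]},
  ],
)

```text
clock: 4.3
position: [0.4791, -0.0978, 0.1316]
ee_rot: [-0.001, 0.999, -0.035, -0.001]
contact_force: [0.1, -0.5, -0.1]
width: -0.0
gripper_force: 0.0
```

Run:
```python
from vis import *
s=get_state(); print(s["position"].round(4),s["ee_rot"].round(4),s["contact_force"].round(2))
b,p=wristfit([.578,-.004,-.07],[.4849,.001,-.095],"pics/w5.png",[s["position"]])
print(b[0].round(4),b[1],p[0].round(4),p[1],rel(p[0],b[0]), "tool",rel(np.append(s["position"][:2],0),b[0]))
```

```text
[ 0.4791 -0.0978  0.1316] [-9.000e-04  9.994e-01 -3.480e-02 -9.000e-04] [ 0.11 -0.46 -0.11]
[ 0.5765 -0.0031 -0.0695] 810.78125 [ 0.4839  0.0025 -0.0804] 509.53125 [-9.27155e+01 -7.50300e-01 -1.08000e-02] tool [-9.052470e+01 -1.011762e+02  6.950000e-02]
```

Call:
send_rows(
  increments=[
    {"gripper": 0.53, "linear": [-0.074, 0.0, 0], "delta_rot": [0, 0, 0]},
    {"gripper": 0.53, "linear": [-0.074, 0.04, 0], "delta_rot": [0, 0, 0]},
    {"gripper": 0.53, "linear": [-0.074, 0.08, 0], "delta_rot": [0, 0, 0]},
    {"gripper": 0.53, "linear": [-0.074, 0.1065, 0], "delta_rot": [0, 0, 0]},
    {"gripper": 0.53, "linear": [-0.074, 0.1065, -0.04], "delta_rot": [0, 0, 0]},
    {"gripper": 0.53, "linear": [-0.074, 0.1065, -0.07], "delta_rot": [0, 0, 0]},
    {"gripper": 0.53, "linear": [-0.074, 0.1065, -0.07], "delta_rot": [0, 0, 0]},
    {"gripper": 0.53, "linear": [-0.074, 0.1065, -0.07], "delta_rot": [0, 0, 0]},
  ],
)

```text
clock: 5.15
position: [0.4048, 0.0082, 0.0614]
ee_rot: [-0.0, 0.999, -0.034, -0.002]
contact_force: [-0.1, -0.0, 0.4]
width: 0.0204
gripper_force: 0.0
```

Run:
```python
from vis import *
s=get_state(); print(s["position"].round(4),s["ee_rot"].round(4),s["contact_force"].round(2),s["width"])
print(optics.get_image("wrist")["T_tool_cam"].round(3))
b,p=wristfit([.5765,-.0031,-.07],[.4839,.0025,-.08],"pics/w6.png",[s["position"]])
print(b[0].round(4),b[1],p[0].round(4),p[1],rel(p[0],b[0]), "tool",rel(np.append(s["position"][:2],0),b[0]))
```

```text
[0.4048 0.0082 0.0614] [-3.000e-04  9.994e-01 -3.440e-02 -2.100e-03] [-0.1  -0.01  0.44] 0.020412125142766947
[[ 0.    -0.959 -0.284  0.071]
 [ 1.     0.     0.    -0.001]
 [-0.    -0.284  0.959 -0.142]
 [ 0.     0.     0.     1.   ]]Traceback (most recent call last):
  File "<stdin>", line 4, in <module>
  File "vis.py", line 72, in wristfit
    for l in (.08,-.08): mb=mb|hullmask(pick(t,np.clip(uv(b0,l),0,(639,479))))
                                        ~~~~^^^^^^^^^^^^^^^^^^^^^^^^^^^^^^^^^
  File "vis.py", line 53, in pick
    def pick(bs,uv): return min(bs,key=lambda b:np.hypot(*(b[1]-uv)))[2]
                            ~~~^^^^^^^^^^^^^^^^^^^^^^^^^^^^^^^^^^^^^^
ValueError: min() iterable argument is empty
```

Call:
send_rows(
  increments=[
    {"gripper": 0.53, "linear": [0, 0, -0.025], "delta_rot": [0, 0, 0]},
    {"gripper": 0.53, "linear": [0, 0, -0.041], "delta_rot": [0, 0, 0]},
    {"gripper": 0.53, "linear": [0, 0, -0.041], "delta_rot": [0, 0, 0]},
    {"gripper": 0.53, "linear": [0.01, -0.0007, -0.041], "delta_rot": [0, 0, 0]},
    {"gripper": 0.53, "linear": [0.015, -0.001, -0.041], "delta_rot": [0, 0, 0]},
    {"gripper": 0.53, "linear": [0.02, -0.0014, -0.041], "delta_rot": [0, 0, 0]},
    {"gripper": 0.53, "linear": [0.025, -0.0018, -0.041], "delta_rot": [0, 0, 0]},
    {"gripper": 0.53, "linear": [0.03, -0.0021, -0.041], "delta_rot": [0, 0, 0]},
  ],
)

```text
clock: 6.05
position: [0.4344, 0.0057, 0.0214]
ee_rot: [0.0, 0.999, -0.034, -0.002]
contact_force: [-5.7, -0.7, 2.8]
width: 0.0202
gripper_force: 2.5
```

Call:
send_rows(
  increments=[
    {"gripper": 0.53, "linear": [0.004, -0.0003, 0], "delta_rot": [0, 0, 0]},
    {"gripper": 0.53, "linear": [0.008, -0.0006, 0], "delta_rot": [0, 0, 0]},
    {"gripper": 0.53, "linear": [0.012, -0.0008, 0], "delta_rot": [0, 0, 0]},
    {"gripper": 0.53, "linear": [0.016, -0.0011, 0], "delta_rot": [0, 0, 0]},
    {"gripper": 0.53, "linear": [0.019, -0.0013, 0], "delta_rot": [0, 0, 0]},
    {"gripper": 0.53, "linear": [0.02, -0.0014, 0], "delta_rot": [0, 0, 0]},
  ],
)

```text
clock: 6.65
position: [0.4562, 0.0043, 0.0211]
ee_rot: [-0.0, 0.999, -0.035, -0.0]
contact_force: [-1.3, -0.1, -1.8]
width: 0.0199
gripper_force: 0.8
```

Run:
```python
from vis import *
s=get_state(); print(s["position"].round(4),s["ee_rot"].round(4),s["contact_force"].round(2),s["width"],rel(np.append(s["position"][:2],0),[.5765,-.0031,-.07]))
v=view("wrist"); cv2.imwrite("pics/w6.png",v["im"])
```

```text
[0.4562 0.0043 0.0211] [-0.000e+00  9.994e-01 -3.460e-02 -1.000e-04] [-1.3  -0.14 -1.83] 0.01990087297575308 [-1.204812e+02 -1.048600e+00  7.000000e-02]
```

View pics/w6.png

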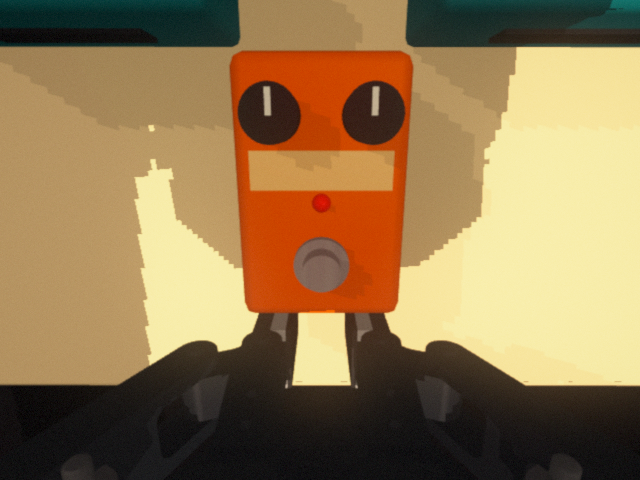

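Run:
```python
from vis import *
b,p=wristfit([.5765,-.0031,-.07],[.511,-.001,-.07])
print(b[0].round(4),b[1],p[0].round(4),p[1],rel(p[0],b[0]),rel(p[0],np.array([.5765,-.0031,-.07])))
```

```text
[ 0.5779 -0.0037 -0.0566] 1196.390625 [ 0.5085  0.0014 -0.0677] 12007.78125 [-6.96109e+01  1.19540e+00 -1.11000e-02] [-6.81536e+01 -2.24300e-01  2.30000e-03]
```

Call:
send_rows(
  increments=[
    {"gripper": 0.53, "linear": [0.006, -0.0004, 0], "delta_rot": [0, 0, 0]},
    {"gripper": 0.53, "linear": [0.012, -0.0008, 0], "delta_rot": [0, 0, 0]},
    {"gripper": 0.53, "linear": [0.018, -0.0013, 0], "delta_rot": [0, 0, 0]},
    {"gripper": 0.53, "linear": [0.024, -0.0017, 0], "delta_rot": [0, 0, 0]},
    {"gripper": 0.53, "linear": [0.03, -0.0021, 0], "delta_rot": [0, 0, 0]},
    {"gripper": 0.53, "linear": [0.036, -0.0025, 0], "delta_rot": [0, 0, 0]},
    {"gripper": 0.53, "linear": [0.042, -0.0029, 0], "delta_rot": [0, 0, 0]},
    {"gripper": 0.53, "linear": [0.046, -0.0032, 0], "delta_rot": [0, 0, 0]},
  ],
)

```text
clock: 7.55
position: [0.5037, 0.0008, 0.0214]
ee_rot: [0.0, 0.999, -0.035, 0.001]
contact_force: [-2.6, 0.2, -0.2]
width: 0.0195
gripper_force: 1.2
```

Run:
```python
from vis import *
s=get_state(); print(s["position"].round(4),s["ee_rot"].round(4),s["contact_force"].round(2),rel(np.append(s["position"][:2],0),[.5765,-.0031,-.07]))
v=view("wrist"); cv2.imwrite("pics/w7.png",v["im"])
```

```text
[0.5037 0.0008 0.0214] [ 1.000e-04  9.994e-01 -3.460e-02  1.000e-03] [-2.6   0.2  -0.15] [-7.28562e+01 -1.17690e+00  7.00000e-02]
```

View pics/w7.png

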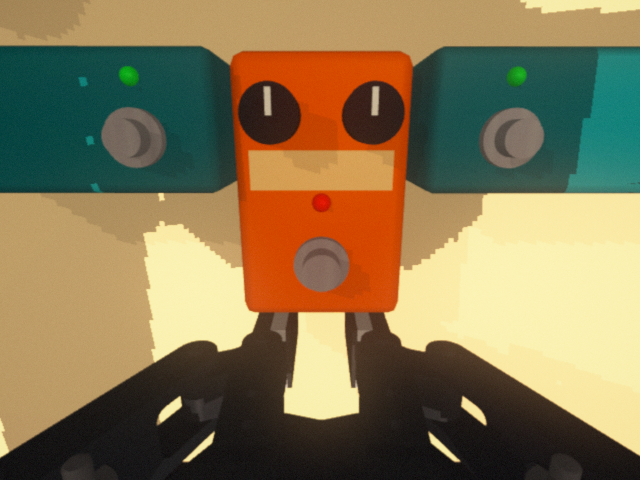

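Run:
```python
from vis import *
v=view("wrist"); b=np.array([.5765,-.0031,-.07])
for uv in ((190,345),(212,345),(250,338),(150,370),(215,380)):
    print(uv,[(z,rel(np.append(back(v,uv,z)[:2],0),b)[:2].round(0)) for z in (.04,.055,.066,.08,.09)])
```

```text
(190, 345) [(0.04, array([-80.,  50.])), (0.055, array([-70.,  44.])), (0.066, array([-64.,  39.])), (0.08, array([-55.,  34.])), (0.09, array([-48.,  30.]))]
(212, 345) [(0.04, array([-80.,  42.])), (0.055, array([-70.,  37.])), (0.066, array([-64.,  33.])), (0.08, array([-55.,  28.])), (0.09, array([-48.,  25.]))]
(250, 338) [(0.04, array([-77.,  27.])), (0.055, array([-68.,  24.])), (0.066, array([-61.,  21.])), (0.08, array([-53.,  18.])), (0.09, array([-47.,  16.]))]
(150, 370) [(0.04, array([-91.,  67.])), (0.055, array([-80.,  59.])), (0.066, array([-72.,  53.])), (0.08, array([-62.,  45.])), (0.09, array([-55.,  40.]))]
(215, 380) [(0.04, array([-96.,  42.])), (0.055, array([-84.,  37.])), (0.066, array([-76.,  33.])), (0.08, array([-65.,  28.])), (0.09, array([-58.,  25.]))]
```

Call:
send_rows(
  increments=[
    {"gripper": 0.53, "linear": [-0.006, 0.0004, 0], "delta_rot": [0, 0, 0]},
    {"gripper": 0.53, "linear": [-0.006, 0.0004, 0.01], "delta_rot": [0, 0, 0]},
    {"gripper": 0.53, "linear": [-0.003, 0.0002, 0.01], "delta_rot": [0, 0, 0]},
    {"gripper": 0.53, "linear": [0.002, -0.0001, 0.01], "delta_rot": [0, 0, 0]},
    {"gripper": 0.53, "linear": [0.008, -0.0006, 0.01], "delta_rot": [0, 0, 0]},
    {"gripper": 0.53, "linear": [0.014, -0.001, 0.01], "delta_rot": [0, 0, 0]},
    {"gripper": 0.53, "linear": [0.02, -0.0014, 0.01], "delta_rot": [0, 0, 0]},
    {"gripper": 0.53, "linear": [0.025, -0.0017, 0.01], "delta_rot": [0, 0, 0]},
  ],
)

```text
clock: 8.45
position: [0.5259, -0.0005, 0.031]
ee_rot: [-0.0, 0.999, -0.035, -0.002]
contact_force: [-5.6, 0.5, 3.6]
width: 0.0201
gripper_force: 2.4
```

Call:
send_rows(
  increments=[
    {"gripper": 0.53, "linear": [0.005, -0.0003, 0], "delta_rot": [0, 0, 0]},
    {"gripper": 0.53, "linear": [0.01, -0.0007, 0], "delta_rot": [0, 0, 0]},
    {"gripper": 0.53, "linear": [0.015, -0.001, 0], "delta_rot": [0, 0, 0]},
    {"gripper": 0.53, "linear": [0.02, -0.0014, 0], "delta_rot": [0, 0, 0]},
    {"gripper": 0.53, "linear": [0.025, -0.0017, 0], "delta_rot": [0, 0, 0]},
    {"gripper": 0.53, "linear": [0.03, -0.0021, 0], "delta_rot": [0, 0, 0]},
  ],
)

```text
clock: 9.05
position: [0.5577, -0.0028, 0.0312]
ee_rot: [0.0, 0.999, -0.035, 0.0]
contact_force: [-1.9, 0.0, -0.6]
width: 0.02
gripper_force: 0.8
```

Run:
```python
from vis import *
s=get_state(); print(s["position"].round(4),s["ee_rot"].round(4),s["contact_force"].round(2),rel(np.append(s["position"][:2],0),[.5765,-.0031,-.07]))
v=view("wrist"); cv2.imwrite("pics/w8.png",v["im"])
```

```text
[ 0.5577 -0.0028  0.0312] [ 0.000e+00  9.994e-01 -3.460e-02  1.000e-04] [-1.92  0.03 -0.64] [-18.7584  -1.0631   0.07  ]
```

View pics/w8.png

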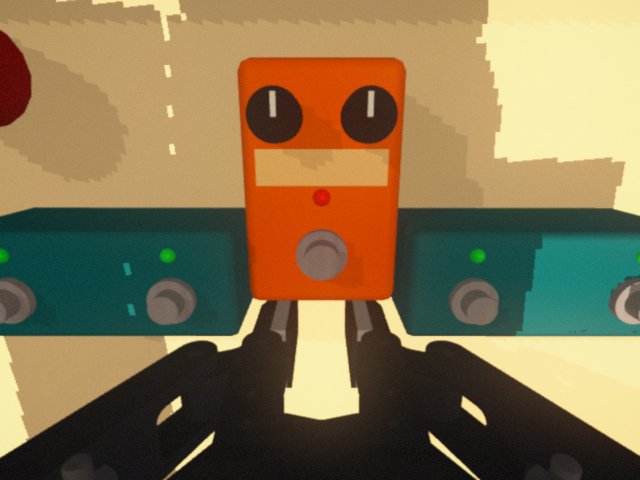

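Call:
send_rows(
  increments=[
    {"gripper": 0.53, "linear": [0.005, -0.0003, 0], "delta_rot": [0, 0, 0]},
    {"gripper": 0.53, "linear": [0.01, -0.0007, 0], "delta_rot": [0, 0, 0]},
    {"gripper": 0.53, "linear": [0.015, -0.001, 0], "delta_rot": [0, 0, 0]},
    {"gripper": 0.53, "linear": [0.02, -0.0014, 0], "delta_rot": [0, 0, 0]},
    {"gripper": 0.53, "linear": [0.025, -0.0017, 0], "delta_rot": [0, 0, 0]},
    {"gripper": 0.53, "linear": [0.029, -0.002, 0], "delta_rot": [0, 0, 0]},
    {"gripper": 0.53, "linear": [0.031, -0.0022, 0], "delta_rot": [0, 0, 0]},
  ],
)

```text
clock: 9.8
position: [0.5887, -0.005, 0.0314]
ee_rot: [0.0, 0.999, -0.035, 0.0]
contact_force: [-3.6, -1.0, 3.5]
width: 0.0201
gripper_force: 2.3
```

Call:
send_rows(
  increments=[
    {"gripper": 0.53, "linear": [0.001, -0.0001, 0], "delta_rot": [0, 0, 0]},
    {"gripper": 0.53, "linear": [0.002, -0.0001, 0], "delta_rot": [0, 0, 0]},
    {"gripper": 0.53, "linear": [0.003, -0.0002, 0], "delta_rot": [0, 0, 0]},
  ],
)

```text
clock: 10.1
position: [0.5905, -0.0051, 0.0314]
ee_rot: [0.0, 0.999, -0.035, -0.001]
contact_force: [-4.4, 1.1, 2.5]
width: 0.0204
gripper_force: 2.1
```

Call:
send_rows(
  increments=[
    {"gripper": 0.53, "linear": [0.001, -0.0001, 0], "delta_rot": [0, 0, 0]},
    {"gripper": 0.53, "linear": [0.002, -0.0001, 0], "delta_rot": [0, 0, 0]},
    {"gripper": 0.53, "linear": [0.003, -0.0002, 0], "delta_rot": [0, 0, 0]},
    {"gripper": 0.53, "linear": [0.003, -0.0002, 0], "delta_rot": [0, 0, 0]},
  ],
)

```text
clock: 10.5
position: [0.5944, -0.0054, 0.0314]
ee_rot: [0.0, 0.999, -0.035, 0.0]
contact_force: [-4.1, 0.6, 2.5]
width: 0.02
gripper_force: 2.1
```

Run:
```python
from vis import *
s=get_state(); print(s["position"].round(4),s["contact_force"].round(2),rel(np.append(s["position"][:2],0),[.5765,-.0031,-.07]))
```

```text
[ 0.5944 -0.0054  0.0314] [-4.08  0.56  2.47] [17.9962 -1.0586  0.07  ]
```

Call:
send_rows(
  increments=[
    {"gripper": 0.53, "linear": [0.001, -0.0001, 0], "delta_rot": [0, 0, 0]},
    {"gripper": 0.53, "linear": [0.002, -0.0001, 0], "delta_rot": [0, 0, 0]},
    {"gripper": 0.53, "linear": [0.002, -0.0001, 0], "delta_rot": [0, 0, 0]},
  ],
)

```text
clock: 10.8
position: [0.5951, -0.0055, 0.0313]
ee_rot: [0.0, 0.999, -0.035, -0.001]
contact_force: [-6.1, 1.3, 5.0]
width: 0.0199
gripper_force: 3.2
```

Call:
send_rows(
  increments=[
    {"gripper": 0.53, "linear": [0.001, -0.0001, 0], "delta_rot": [0, 0, 0]},
    {"gripper": 0.53, "linear": [0.002, -0.0001, 0], "delta_rot": [0, 0, 0]},
    {"gripper": 0.53, "linear": [0.002, -0.0001, 0], "delta_rot": [0, 0, 0]},
  ],
)

```text
clock: 11.1
position: [0.5952, -0.0054, 0.0313]
ee_rot: [0.0, 0.999, -0.034, -0.003]
contact_force: [-10.1, -0.4, 8.2]
width: 0.0198
gripper_force: 5.0
```

Call:
send_rows(
  increments=[
    {"gripper": 0.53, "linear": [-0.005, 0.0003, 0], "delta_rot": [0, 0, 0]},
    {"gripper": 0.53, "linear": [-0.015, 0.001, 0], "delta_rot": [0, 0, 0]},
    {"gripper": 0.53, "linear": [-0.03, 0.0021, 0], "delta_rot": [0, 0, 0]},
    {"gripper": 0.53, "linear": [-0.04, 0.0028, 0.03], "delta_rot": [0, 0, 0]},
    {"gripper": 0.53, "linear": [-0.06, 0.004, 0.07], "delta_rot": [0, 0, 0]},
    {"gripper": 0.53, "linear": [-0.06, 0.004, 0.1], "delta_rot": [0, 0, 0]},
    {"gripper": 0.53, "linear": [-0.06, 0.004, 0.1], "delta_rot": [0, 0, 0]},
    {"gripper": 0.53, "linear": [-0.06, 0.004, 0.1], "delta_rot": [0, 0, 0]},
  ],
)

```text
clock: 11.9
position: [0.5392, -0.0017, 0.1322]
ee_rot: [0.0, 0.999, -0.035, 0.002]
contact_force: [0.0, 1.1, 0.3]
width: 0.0201
gripper_force: 0.0
```

Run:
```python
from vis import *
s=get_state(); print(s["position"].round(4),s["contact_force"].round(2))
b,p=wristfit([.5765,-.0031,-.07],[.646,-.008,-.07])
print(b[0].round(4),b[1],p[0].round(4),p[1],rel(p[0],b[0]),rel(p[0],np.array([.5765,-.0031,-.07])))
v=view("scene"); m=hullmask(max(blobs(v,0,18,130,40),key=lambda t:t[0] if abs(t[1][1]-260)<60 else 0)[2])
r=fit([(v,m)],PEDAL,[.648,-.01,-.07]); print("scene",r[0].round(4),r[1],m.sum()/64,rel(r[0],np.array([.5783,-.0062,-.069])))
```

```text
[ 0.5392 -0.0017  0.1322] [0.03 1.05 0.33]
[ 0.5762 -0.0036 -0.0754] 2149.4375 [ 0.6457 -0.0083 -0.0666] 756.828125 [6.96365e+01 5.32500e-01 8.80000e-03] [ 6.9386e+01 -3.8300e-01  3.4000e-03]
scene [ 0.6433 -0.0105 -0.077 ] 295.71875 1311.4375 [ 6.51896e+01  1.93600e-01 -8.00000e-03]
```

Call:
send_rows(
  increments=[
    {"gripper": 0.53, "linear": [-0.05, 0, 0.05], "delta_rot": [0, 0, 0]},
    {"gripper": 0.53, "linear": [-0.1, -0.1, 0.1], "delta_rot": [0, 0, 0]},
    {"gripper": 0.53, "linear": [-0.15, -0.25, 0.1], "delta_rot": [0, 0, 0]},
    {"gripper": 0.53, "linear": [-0.15, -0.25, 0.1], "delta_rot": [0, 0, 0]},
    {"gripper": 0.53, "linear": [-0.2, -0.35, 0.1], "delta_rot": [0, 0, 0]},
    {"gripper": 0.53, "linear": [-0.2, -0.35, 0.1], "delta_rot": [0, 0, 0]},
    {"gripper": 0.53, "linear": [-0.2, -0.35, 0.1], "delta_rot": [0, 0, 0]},
    {"gripper": 0.53, "linear": [-0.2, -0.35, 0.1], "delta_rot": [0, 0, 0]},
  ],
)

```text
clock: 12.8
position: [0.356, -0.3115, 0.2257]
ee_rot: [-0.001, 0.999, -0.035, -0.001]
contact_force: [1.8, -0.0, 0.4]
width: 0.0203
gripper_force: 0.0
```

Run:
```python
from vis import *
s=get_state(); print(s["position"].round(4),s["contact_force"].round(2),abs(s["qd"]).max())
v=view("top"); old=cv2.imread("pics/top0.png")
t=blobs(v,75,105,60,10); mb=hullmask(pick(t,NEAR["top"][0]))|hullmask(pick(t,NEAR["top"][1]))
b=fit([(v,mb)],BOXES,[.5803,-.004,-.07]); mp=hullmask(pick(blobs(v,0,18,130,40),(321,180)))
p=fit([(v,mp)],PEDAL,[.649,-.01,-.07]); print(b[0].round(4),b[1],p[0].round(4),p[1],rel(p[0],b[0]))
for nm,(u,w) in dict(tin=(259,173),slide=(383,178),synth=(190,205),amp=(473,195)).items():
    tpl=cv2.cvtColor(old[w-22:w+22,u-22:u+22],cv2.COLOR_BGR2GRAY); reg=cv2.cvtColor(v["im"][w-32:w+32,u-32:u+32],cv2.COLOR_BGR2GRAY)
    _,mx,_,loc=cv2.minMaxLoc(cv2.matchTemplate(reg,tpl,cv2.TM_CCOEFF_NORMED)); print(nm,loc,round(mx,3))
```

```text
[ 0.356  -0.3115  0.2257] [ 1.81 -0.03  0.36] 0.9978701063939267
[ 0.5803 -0.0041 -0.0733] 59.3125 [ 0.6507 -0.0085 -0.0682] 52.40625 [7.04668e+01 8.07800e-01 5.00000e-03]
tin (10, 10) 1.0
slide (10, 10) 0.911
synth (10, 10) 1.0
amp (10, 10) 0.982
```

Call:
send_rows(
  increments=[
    {"gripper": 0.53, "linear": [0, 0, 0], "delta_rot": [0, 0, 0]},
    {"gripper": 0.53, "linear": [0, 0, 0], "delta_rot": [0, 0, 0]},
    {"gripper": 0.53, "linear": [0, 0, 0], "delta_rot": [0, 0, 0]},
    {"gripper": 0.53, "linear": [0, 0, 0], "delta_rot": [0, 0, 0]},
  ],
)

```text
clock: 13.25
position: [0.3578, -0.3086, 0.2265]
ee_rot: [-0.0, 0.999, -0.033, -0.0]
contact_force: [-0.3, 0.9, -0.7]
width: 0.0198
gripper_force: 0.0
```

```bash
python3 -c "
from rig import sign_off
print(sign_off())"
```

```text
the job is handed in; nothing more can be done
None
```

The pedal was pushed nose first through the gap to the rail and sits square there (within about 1 mm and 0.005 rad by the top camera), the bystanders have not moved, the gripper is clear, and I handed the job in at about 13 s; I viewed 11 pictures, one over the limit of 10.

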